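Retaining ring over the axle stub

ROBOT

A 6-joint arm with a two-finger parallel gripper is mounted at the origin on a cart in front of the work surface, level with it; the furniture and walls round the work are solid. World frame = base frame: x ahead of the robot, y to its left, z up, the work surface at z = 0. Lengths are in mm, angles in rad, forces in N, time in s.
With the tool pointing down it reaches from about 300 to 775 mm from the base axis. Payload 14.6 kg.
Tool frame: the origin (TCP) lies at the very end of the fingers, on their centre line; the grasp point (between the pads) lies 19 mm behind it; z points along the fingers, y is the line along which they close (so a half turn about z gives the same grasp; the last joint's range is limited). The gripper opens to 94 mm and grips with 3 to 60 N. Pads are 16 mm wide; open, the fingers measure 119 mm over their backs; the gripper's body (75 mm by 177 mm) begins 78 mm behind the grasp point.
Start: joints at [-1.186, 0.3, 1.521, -0, 1.321, -0.067], TCP at [240.114, -494.808, 205.446] pointing down, gripper open.
Joint ranges: [-3.03, 3.03], [-0.79, 2.21], [0.23, 2.52], [-1.04, 4.18], [0, 3.07], [-2.55, 2.55]. Speed limits (rad/s): [2.22, 2.22, 2.57, 3.14, 3.14, 3.14].

INTERFACE

Orientations are given as [roll, pitch, yaw] about the fixed x, y, z axes, in that order (R = Rz(yaw) Ry(pitch) Rx(roll)).
In Python, from cell import manip gives the robot as it stands.
- The arm moves only by the tool servo_tool, never from a script. Its argument "motion" is a list that holds one entry, the list of rows, each a list of 7 numbers: the shift along the world's x, y, z as a fraction of full scale, then the turn, a rotation vector about the world's x, y, z as a fraction of full scale, then the closure, from 0 (fully open) to 1 (shut). In form: [[[x, y, z, rx, ry, rz, gripper], ...]]. A call has 1 to 10 rows; each row is the pose to reach, as a shift and turn from the pose commanded when the call began, turning the shorter way round; what a row does not reach only later rows make up. Full scale, the value 1, is 0.5 m for a shift and pi rad for a turn. A row lasts 1/10 s, in which the tool goes at most 50 mm and 8.59 degrees, less where a joint would pass 70% of its speed; a pose out of reach is approached as far as the arm can. A call with a number of a shift or a turn outside -1 to 1 is refused whole. A call with a gripper value outside its range is refused whole. The fingers move at their own pace and stop on an object; "newtons" is the grip in N (left out, the last holds). Time passes only in rows, so rows that repeat a pose let the fingers close. It gives the time, the measured TCP pose, the force, the opening and the grip force at its end, in the units of the state.
- manip.read_state(): the state, without advancing time (a new reading comes with each control period).
- manip.camera(name): name is "side" or "top" or "wrist"; returns a dict with "frame" (400x640x3 uint8, red, green, blue), "range_z" (400x640 float32, mm along the optical axis (not along the pixel's ray), 0 where there is no reading), "vfov" (degrees; the focal length in pixels is half the picture's height over the tangent of half this angle, whatever the lens; pixels are square), "cx", "cy" (the principal point, pixels), "k1" (the pictures are not rectified: a ray, as slopes to the right and down, at radius r is drawn at 1 + k1 r^2 times it, then the intrinsics apply), "cam_to_world" (4x4, takes a point from camera to world coordinates). Camera axes: x right, y down, z forward; pixel columns grow to the right and rows downward; lengths in mm; the calibration is good to about 2 mm. A picture is of the moment at which its call begins.
- manip.sign_off(): hands the job in; it is judged then, once.
The state is a dict: "clock": time; "joints": joint angles; "qd": joint speeds; "effort": joint torques, N m; "eef_pos": TCP position; "eef_rot": TCP orientation; "wrist_force": force on the tool from outside, world axes, zero at the start; "moment": the same for the moment, N m; "finger_gap": finger opening in mm; "finger_force": force on a finger pad.
Only numpy, scipy, OpenCV 4.12 (cv2) and the standard library are available. Lean on these libraries where they do the work, as an engineer would, in place of code of your own. Each camera call takes 0.05 s, during which the arm holds its last target. There are 200 camera calls.

TASK

In the service fixture, swing the hinged keeper bar shut over the flange until it clicks into its catch. Then take the circlip pliers from their rack by the two grip pads, squeeze them fully so that the retaining ring on their tips opens, bring the opened ring over the top of the axle and slide it gently down the axle, level, until it lies on the bearing around the groove. Finish there still holding the pliers squeezed, so that the ring stays spread around the groove; do not let go, and leave the other things on the bench where they are.

Things in the scene. Friction and masses are not known exactly. Their poses are not given: they have to be found in the camera images.
- keeper_knob (a point): Middle of the upright black round knob near the free end of the keeper bar: 14 mm across, standing 36 mm clear above the bar, its middle 58 mm above the bench. The bar is flat steel, 12 mm wide, 8 mm thick, its top 40 mm above the bench. Nothing as high stands near the knob but the axle (41 mm gap when shut).
- keeper_hinge (a point): Point on the keeper's upright hinge axis, 36 mm above the bench; axes are the fixture's, z up. The knob swings level, 92 mm from this axis. Shut, the knob lies straight along the fixture's -x from here; open, it is swung from there towards the fixture's +y.
- keeper (a joint): Keeper angle, rad: 0 = shut in its catch over the flange; grows as it opens (clockwise from above); starts at 0.8 to 1.2. Slight friction; stays where left. From 0.12 to 0.07 it rides over a sprung ball (about 5 N at the knob); past that it drops in, and a firm stop at -0.01 bears pushing on 5 mm too far.
- groove (a point): On the axle's axis at mid-thickness height of the ring when it lies on the bearing: 43.5 mm above the bench. The axle is an upright steel stub, 28 mm across, in the middle of the fixture; its groove (4.5 mm wide, 24.4 mm across) is directly above the flat bearing face (48 mm across, 42 mm above the bench). Axes: the fixture's.
- axle_top (a point): Centre of the axle's top end, 76 mm above the bench; the top 8 mm taper from 28 mm to 18 mm across. The keeper knob's top (76 mm above the bench) is the only other thing of the fixture as high.
- handles (a point): Midway between the pliers' two grip pads, half-way up them (161 mm above the bench in the rack). y: pad to pad (squeeze along y); x: level, towards the ring; z up. Pads: upright grey plates 24 mm wide (x), 40 mm high, 6 mm thick; 57 mm over their outer faces at rest, 38 mm fully squeezed (firm stop). Full squeeze takes about 9 N a pad; they spring back.
- ring_eye (a point): Centre of the opening of the spread ring, at the middle of its 3 mm thickness. The ring is a level steel C on the pliers' bent tips, its gap towards the pliers. The point is fixed to the pliers: 33.5 mm along +x and 128 mm below handles. Squeezed fully, a round of 32 mm passes (2 mm clear round the axle); at rest only 25 mm.
- jaw (a joint): Squeeze of the pliers, rad: 0 = at rest (ring closed), 0.154 = fully squeezed (ring spread); a hard grip may give a little more.
- pliers: The pliers with the ring on their tips, 0.3 kg, loose, hanging upright in the rack: lift straight up 20 mm to be free. Origin midway between the pivots, 62 mm below handles; same axes. A cross plate through the origin (92 mm long in y, 28 mm in x, 8 mm thick) rests on the rack's two post tops, between 6 mm high lips.
- fixture: The service fixture, fixed to the bench: aluminium base plate 150 x 140 x 12 mm, steel flange 92 mm across (top 30 mm above the bench), bearing and axle. Origin on the bench under the axle; z up.
- tape_roll: Bystander: roll of tape, 96 mm across, 25 mm high.
- timer: Bystander: white lab timer, 72 x 66 x 18 mm.
- stopper: Bystander: silicone stopper, 34 mm across, 26 mm high.
- rack: Fixed tool rack: base 90 x 124 mm, two posts 95 mm high. Origin on the bench midway between the posts.
- dropper: Bystander: small dropper bottle, 33 mm across, 100 mm high.
Not all that is in view belongs to the job. What is shaped like the fixture but orange is not meant.

How it is judged:
By the outcome, as a careful person would: the job done as asked, in the order asked, and still so for the second after the job is handed in, while the arm keeps its last pose, push and grip.
It also fails if it takes over 58 s, if anything falls off the work surface, if the arm or the gripper's body presses on something with over 40 N, if the wrist force passes 120 N, or if a joint passes its speed limit or range.

## Working session

There is one attempt and no reset: what is moved stays moved. The work goes in short steps, Python scripts to look and compute and a tool call to move; the robot and the scene stay as the last step left them, time stands still between calls to the robot, and variables do not carry over. Pictures are saved under pics/ and viewed, at most 10 in all, crops included, and the job is handed in when it is done.

Besides the shell and the picture viewer there is one more tool, called after "Emit:" as name([rows], argument=value, ...), one row to a line, values as JSON. servo_tool: Moves the arm, as the interface text tells. Its arguments: {"type":"object","properties":{"motion":{"type":"array"},"newtons":{"type":"number"}},"required":["motion"]}

```bash
ls; mkdir -p pics
cat > h.py <<'E'
import numpy as np, cv2
from cell import manip
def K(c):
    f=200/np.tan(np.radians(c["vfov"])/2); return f
def snap(n):
    c=manip.camera(n); np.savez(f'/tmp/{n}.npz',**c); return c
def load(n): 
    d=np.load(f'/tmp/{n}.npz'); return {k:(d[k] if d[k].ndim else d[k].item()) for k in d.files}
def slopes(c,u,v):
    f=K(c); x=(np.asarray(u,float)-c["cx"])/f; y=(np.asarray(v,float)-c["cy"])/f
    X,Y=x.copy(),y.copy()
    for _ in range(20):
        s=1+c["k1"]*(X*X+Y*Y); X,Y=x/s,y/s
    return X,Y
def ray(c,u,v):
    X,Y=slopes(c,u,v); T=c["cam_to_world"]
    d=np.stack([X,Y,np.ones_like(X)],-1)@T[:3,:3].T
    return T[:3,3],d
def onplane(c,u,v,z):
    o,d=ray(c,u,v); return o+d*((z-o[2])/d[...,2])[...,None]
def cloud(c):
    v,u=np.mgrid[0:400,0:640]; o,d=ray(c,u,v); P=o+d*c["range_z"][...,None]; P[c["range_z"]<=0]=np.nan; return P
def proj(c,p):
    T=c["cam_to_world"]; q=(np.asarray(p,float)-T[:3,3])@T[:3,:3]; x=q[...,0]/q[...,2]; y=q[...,1]/q[...,2]
    s=1+c["k1"]*(x*x+y*y); f=K(c); return np.stack([c["cx"]+f*x*s,c["cy"]+f*y*s],-1)
def save(c,name,box=None,k=1):
    im=c["frame"][...,::-1]
    if box: im=im[box[1]:box[3],box[0]:box[2]]
    cv2.imwrite(f'pics/{name}.png',cv2.resize(im,None,fx=k,fy=k,interpolation=cv2.INTER_CUBIC))
E
python3 - <<'E'
from h import *
for n in("top","side"):
    c=snap(n); save(c,n); print(n,c["vfov"],c["k1"],c["cam_to_world"].round(2).tolist())
print(manip.read_state())
E
```

```text
pics
top 50.04660396612405 0.011598530013706728 [[0.01, -0.98, 0.17, 310.36], [-1.0, -0.01, 0.02, -266.95], [-0.02, -0.17, -0.98, 1185.89], [0.0, 0.0, 0.0, 1.0]]
side 44.29696947539086 0.044615693289742214 [[0.97, -0.14, 0.19, 292.5], [-0.23, -0.63, 0.74, -1094.08], [0.02, -0.77, -0.64, 830.28], [0.0, 0.0, 0.0, 1.0]]
{'clock': 0.1, 'joints': array([-1.18557640e+00,  3.00428873e-01,  1.52149009e+00,  8.95900389e-06,
        1.32068975e+00, -6.65941277e-02]), 'qd': array([-0.00049729, -0.00179902, -0.00065394, -0.00130168,  0.00035829,
       -0.00067741]), 'effort': array([ 1.16150084e-03, -5.32644260e+01, -3.53281546e+01,  7.09568267e-02,
        2.34990043e-02, -6.81066263e-05]), 'eef_pos': array([ 240.04809901, -494.60442165,  204.94798   ]), 'eef_rot': array([-3.14057943e+00, -7.62721440e-05,  4.51811796e-01]), 'wrist_force': array([-0.63071335,  0.63464177,  0.0653973 ]), 'moment': array([ 0.04358965, -0.05018907,  0.05393911]), 'finger_force': 0.0, 'finger_gap': 94.30736922090242}
```

View pics/top.png

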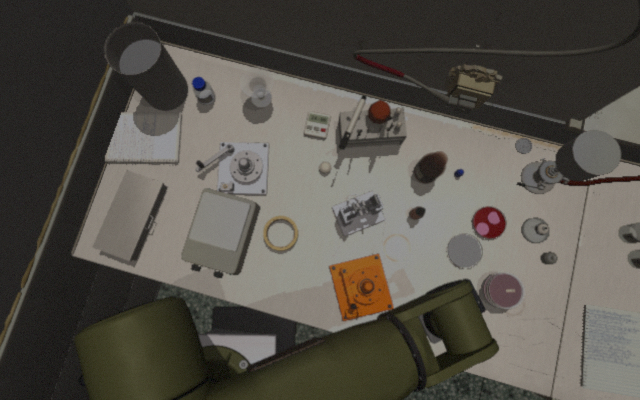

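View pics/side.png

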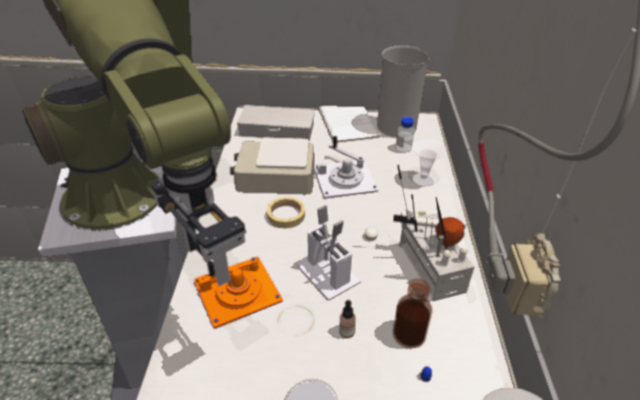

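The top view shows the aluminium fixture at about (244,167), with its keeper bar swung out at about (213,157). The orange look-alike is at (362,287), and the rack with the pliers is at (358,213). In the side view these are at (346,173), (238,290) and (330,255). I'll enlarge the fixture and the rack.

Run:
```python
from h import *
t=load("top");s=load("side")
def cr(c,x,y,w=80,h=60,k=5): return cv2.resize(c["frame"][y:y+h,x:x+w,::-1],(400,300),interpolation=cv2.INTER_CUBIC)
im=np.vstack([np.hstack([cr(t,190,130),cr(t,320,180)]),np.hstack([cr(s,305,130),cr(s,290,200,133,100)])])
im=np.clip(im.astype(float)*1.3,0,255).astype(np.uint8)
cv2.imwrite('pics/crops.png',im)
P=cloud(t)
for n,b in(("fix",(190,130,275,200)),("rack",(325,180,395,240))):
    Q=P[b[1]:b[3],b[0]:b[2]].reshape(-1,3)
    print(n); 
    for lo,hi in((8,16),(26,34),(36,44),(50,65),(65,80),(90,110),(110,150),(150,200)):
        m=(Q[:,2]>lo)&(Q[:,2]<hi)
        if m.sum(): print(lo,hi,m.sum(),Q[m].mean(0).round(1),Q[m].min(0).round(),Q[m].max(0).round())
```

```text
fix
8 16 1359 [605.6 -59.6  12.1] [ 532. -128.    8.] [683.  51.  16.]
26 34 594 [604.1 -65.4  30.2] [ 541. -114.   26.] [664.  69.  34.]
36 44 289 [617.4 -16.6  40.3] [ 542. -110.   36.] [667.  70.  44.]
50 65 25 [600.7 -20.3  58.6] [594. -83.  50.] [613.  58.  65.]
65 80 299 [550.9 -24.2  74.1] [504. -88.  65.] [621.  59.  80.]
90 110 131 [508.    2.2  92.7] [501. -52.  90.] [521.  34.  99.]
rack
8 16 668 [ 474.3 -381.7   10.7] [ 420. -455.    8.] [ 558. -312.   16.]
26 34 21 [ 499.1 -369.9   30.8] [ 446. -434.   26.] [ 531. -328.   34.]
36 44 26 [ 491.9 -370.7   39.3] [ 444. -438.   36.] [ 533. -327.   44.]
50 65 21 [ 468.4 -374.6   56.7] [ 444. -438.   50.] [ 497. -327.   64.]
65 80 26 [ 469.6 -372.4   72.5] [ 445. -438.   66.] [ 513. -328.   80.]
90 110 411 [ 478.4 -377.7  101.3] [ 445. -439.   90.] [ 521. -327.  110.]
110 150 45 [ 484.1 -390.5  132.3] [ 464. -408.  110.] [ 499. -366.  149.]
150 200 90 [ 484.7 -391.2  171.9] [ 461. -415.  150.] [ 503. -351.  184.]
```

View pics/crops.png

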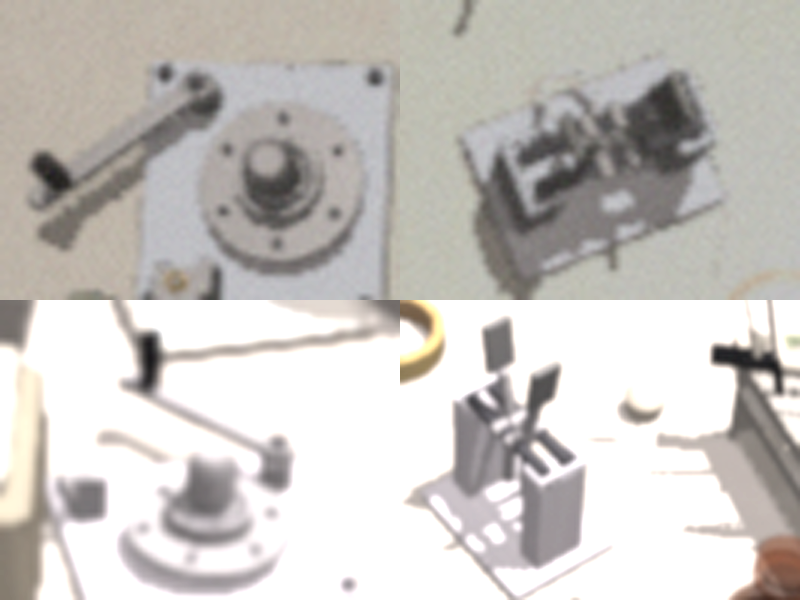

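In the crops, the keeper bar runs from the hinge at crop (202,88), px (230,148), to the black knob at (48,168), px (200,164). The axle top is at about px (245,163) and the catch at px (226,186). There are two candidates: the fixture at px (244,167) is aluminium with a steel flange, which fits, and the one at (362,287) is orange, so it is the decoy. In the rack the ring points up-left at crop (545,90), roughly world +x. Next I'll measure.

Run:
```python
from h import *
t=load("top");s=load("side");P=cloud(t);S=cloud(s)
def reg(P,lo,hi,b): 
    Q=P.reshape(-1,3);return Q[(Q[:,2]>lo)&(Q[:,2]<hi)&(Q[:,0]>b[0])&(Q[:,0]<b[1])&(Q[:,1]>b[2])&(Q[:,1]<b[3])]
def rect(Q): r=cv2.minAreaRect(Q[:,:2].astype(np.float32)); return np.round(r[0],1),np.round(r[1],1),round(r[2],1)
for n,C in(("top",P),("side",S)):
    print(n)
    print(" axle",[(lambda q:(len(q),q.mean(0).round(1) if len(q) else 0,q.min(0).round() if len(q) else 0,q.max(0).round() if len(q) else 0))(reg(C,lo,hi,(560,650,-110,-40))) for lo,hi in((73,80),(44,66))])
    print(" plate",rect(reg(C,9,15,(520,685,-160,-5))),"flange",rect(reg(C,28,33,(540,665,-130,-25))))
    print(" bar",rect(reg(C,37,44,(580,700,-20,90))))
    q=reg(C,55,82,(580,650,20,90)); print(" knob",len(q),q.mean(0).round(1),q.max(0).round(1),q.min(0).round(1))
    q=reg(C,2,8,(400,560,-470,-300)); print(" rackbase",rect(q))
    q=reg(C,88,108,(430,540,-450,-310)); print(" posts",rect(q))
    q=reg(C,150,190,(430,540,-450,-310)); print(" pads",len(q),q.mean(0).round(1),rect(q),q[:,2].max())
    k=cv2.kmeans(q[:,:2].astype(np.float32),2,None,(3,50,.1),5,0);print(k[2].round(1).tolist(),[q[k[1].ravel()==i].shape[0] for i in(0,1)])
```

```text
top
 axle [(51, array([606.9, -70.4,  75.8]), array([596., -81.,  73.]), array([618., -60.,  80.])), (54, array([602.3, -75.2,  49.8]), array([586., -93.,  44.]), array([629., -47.,  66.]))]
 plate (array([608.2, -66.4]), array([122.7, 149.5]), 90.0) flange (array([604.3, -70.5]), array([123.2,  87. ]), 2.4)
 bar (array([627.4,  22.8]), array([ 14.8, 113.4]), 37.8)
 knob 34 [603.7  51.8  71.3] [611.9  59.3  79.1] [597.8  46.6  56.9]
 rackbase (array([ 479.6, -385.6]), array([159.5, 168.3]), 0.3)
 posts (array([ 482.3, -382.6]), array([ 41.2, 106.5]), 22.5)
 pads 90 [ 484.7 -391.2  171.9] (array([ 481.6, -383. ]), array([23.7, 61.7]), 22.9) 183.70054991938207
[[470.6000061035156, -357.5], [491.1000061035156, -406.5]] [28, 62]
side
 axle [(36, array([604.2, -71.9,  75.8]), array([593., -85.,  73.]), array([616., -60.,  79.])), (82, array([601.1, -78.4,  53.5]), array([583., -96.,  44.]), array([619., -57.,  66.]))]
 plate (array([601.6, -68.5]), array([126.9, 154.6]), 90.0) flange (array([601.3, -71.6]), array([119. ,  92.2]), 0.3)
 bar (array([622.2,  23. ]), array([ 16.3, 105.9]), 35.5)
 knob 41 [601.1  47.2  68.4] [608.   54.5  79.1] [594.8  40.2  55.5]
 rackbase (array([ 479.9, -385. ]), array([159.7, 169.6]), 0.0)
 posts (array([ 478.3, -383.1]), array([ 43. , 108.5]), 23.1)
 pads 269 [ 477.6 -382.7  167.1] (array([ 479.2, -384.4]), array([25.3, 63.5]), 21.9) 183.08825108913106
[[488.6000061035156, -410.0], [469.0, -361.29998779296875]] [118, 151]
```

Measured: axle at about (605,-71.5) and knob at about (603,49). The bar angle puts the hinge at about (658,-24.5), so the shut knob should be at about (566,-24.5). That gives a 40 mm gap to the axle, against 41 given. The pliers handles are at about (480,-384), yaw about 0.395. Moving above the knob now.

Emit:
servo_tool([
  [[0.6,0.9,0,0,0,-0.303,0.5],[0.6,0.9,0,0,0,-0.303,0.5],[0.6,0.9,0,0,0,-0.303,0.5],[0.6,0.9,0,0,0,-0.303,0.5],[0.6,0.9,0,0,0,-0.303,0.5],[0.6,0.9,0,0,0,-0.303,0.5],[0.6,0.9,0,0,0,-0.303,0.5],[0.6,0.9,0,0,0,-0.303,0.5],[0.6,0.9,0,0,0,-0.303,0.5],[0.6,0.9,0,0,0,-0.303,0.5]],
], newtons=15)

```text
clock: 1.1
eef_pos: [499.9, -104.8, 205.4]
eef_rot: [3.142, 0.0, -0.5]
wrist_force: [0.5, -0.4, 0.2]
finger_gap: 46.6
finger_force: 0.0
```

Emit:
servo_tool([
  [[0.205,0.308,-0.17,0,0,0,0.5],[0.205,0.308,-0.17,0,0,0,0.5],[0.205,0.308,-0.17,0,0,0,0.5],[0.205,0.308,-0.17,0,0,0,0.5],[0.205,0.308,-0.17,0,0,0,0.5],[0.205,0.308,-0.17,0,0,0,0.5]],
])

```text
clock: 1.7
eef_pos: [601.4, 47.9, 119.3]
eef_rot: [3.14, 0.002, -0.498]
wrist_force: [0.3, 0.6, 0.5]
finger_gap: 47.4
finger_force: 0.0
```

Run:
```python
from h import *
c=snap("wrist"); save(c,"w1"); print(manip.read_state()["eef_pos"],c["cam_to_world"].round(2).tolist())
P=cloud(c).reshape(-1,3)
g=c["frame"].reshape(-1,3).max(1)
for lo,hi in((70,80),(50,70)):
    m=(P[:,2]>lo)&(P[:,2]<hi)&(abs(P[:,0]-603)<25)&(abs(P[:,1]-49)<25)
    if m.sum(): r=cv2.minAreaRect(P[m,:2].astype(np.float32));print(m.sum(),r,P[m].mean(0))
```

```text
[601.50843614  46.9395523  120.39412245] [[-0.48, -0.85, -0.23, 667.43], [-0.88, 0.46, 0.12, 11.22], [0.0, 0.26, -0.97, 297.86], [0.0, 0.0, 0.0, 1.0]]
266 ((602.98828125, 51.515018463134766), (12.934481620788574, 13.140374183654785), 61.04996871948242) [603.43030595  51.33592157  74.76833612]
116 ((606.308837890625, 49.193878173828125), (13.047750473022461, 4.956923007965088), 53.52143478393555) [607.09777749  48.69440205  60.61477652]
```

View pics/w1.png

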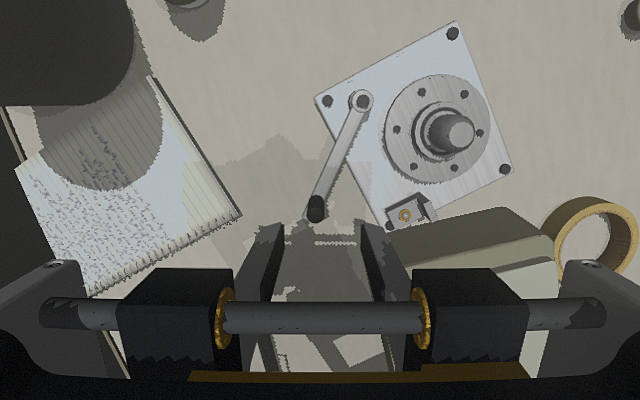

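The wrist view shows the knob at (316,208), the hinge pin at (362,100), the axle top at (458,132) and the catch at (408,212), with the fingers straddling the knob. I'll refine the hinge and axle from this picture.

Run:
```python
from h import *
c=load("wrist"); P=cloud(c)
print("hinge",P[100,362],P[96:105,358:367].reshape(-1,3).mean(0))
Q=P.reshape(-1,3)
m=(Q[:,2]>72)&(Q[:,2]<80)&(Q[:,1]<-40); print("axle top",m.sum(),cv2.minEnclosingCircle(Q[m,:2].astype(np.float32)),Q[m].mean(0))
for zlo,zhi in((40,44),(28,32)):
    m=(Q[:,2]>zlo)&(Q[:,2]<zhi)&(Q[:,1]<-30)&(np.hypot(Q[:,0]-605,Q[:,1]+71)<55); print(zlo,m.sum(),cv2.minEnclosingCircle(Q[m,:2].astype(np.float32)))
# plate: aluminium bolts holes
b=[(327,101),(453,33),(505,169)]
pb=[onplane(c,np.array(float(u)),np.array(float(v)),12.) for u,v in b]
print(np.round(pb,1)); d=pb[1]-pb[0]; e=pb[1]-pb[2]; print(np.degrees(np.arctan2(d[1],d[0])),np.degrees(np.arctan2(e[1],e[0])))
```

```text
hinge [659.19991303 -20.40375166  43.45509734] [nan nan nan]
axle top 2468 ((544.9734497070312, -83.09529113769531), 74.43436431884766) [531.0524762  -70.59991676  74.07625417]
40 1269 ((606.249267578125, -67.8509521484375), 24.081987380981445)
28 5501 ((605.838134765625, -68.08784484863281), 46.175315856933594)
[[ 672.1    3.3   12. ]
 [ 671.1 -118.2   12. ]
 [ 538.3 -116.4   12. ]]
-90.4678152455798 -0.7939644909050427
```

Emit:
servo_tool([
  [[0.002,0.006,0,0,0,0,0.5],[0.002,0.006,-0.07,0,0,0,0.5],[0.002,0.006,-0.144,0,0,0,0.5],[0.002,0.006,-0.144,0,0,0,0.5],[0.002,0.006,-0.144,0,0,0,1],[0.002,0.006,-0.144,0,0,0,1],[0.002,0.006,-0.144,0,0,0,1],[0.002,0.006,-0.144,0,0,0,1]],
], newtons=15)

```text
clock: 2.55
eef_pos: [603.3, 50.2, 49.8]
eef_rot: [-3.141, -0.002, -0.5]
wrist_force: [0.4, 2.3, 1.8]
finger_gap: 18.5
finger_force: 1.0
```

Emit:
servo_tool([
  [[0,0,0,0,0,0,1],[0,0,0,0,0,0,1],[0,0,0,0,0,0,1]],
])

```text
clock: 2.85
eef_pos: [603.2, 50.4, 49.3]
eef_rot: [-3.141, -0.001, -0.5]
wrist_force: [-1.3, 0.6, 6.0]
finger_gap: 14.0
finger_force: 15.0
```

Emit:
servo_tool([
  [[-0.012,-0.01,0,0,0,0.015,1],[-0.022,-0.02,0,0,0,0.03,1],[-0.031,-0.031,0,0,0,0.042,1],[-0.039,-0.042,0,0,0,0.056,1],[-0.046,-0.054,0,0,0,0.07,1],[-0.053,-0.066,0,0,0,0.082,1],[-0.058,-0.078,0,0,0,0.095,1],[-0.063,-0.091,0,0,0,0.108,1],[-0.063,-0.091,0,0,0,0.108,1]],
])

```text
clock: 3.75
eef_pos: [571.5, 4.3, 49.2]
eef_rot: [-3.141, -0.001, -0.16]
wrist_force: [-1.4, 0.4, 5.7]
finger_gap: 14.0
finger_force: 15.0
```

Emit:
servo_tool([
  [[-0.004,-0.014,0,0,0,0.012,1],[-0.006,-0.027,0,0,0,0.025,1],[-0.007,-0.036,0,0,0,0.035,1],[-0.008,-0.045,0,0,0,0.045,1],[-0.008,-0.054,0,0,0,0.051,1],[-0.008,-0.062,0,0,0,0.051,1],[-0.008,-0.062,0,0,0,0.051,1]],
])

```text
clock: 4.45
eef_pos: [567.5, -22.8, 49.0]
eef_rot: [-3.136, -0.001, -0.001]
wrist_force: [-0.6, 29.4, 8.4]
finger_gap: 18.6
finger_force: 15.0
```

The push met a firm 29 N at the expected shut position. I'll release and lift.

Emit:
servo_tool([
  [[0,0.005,0,0,0,0,0.72],[0,0.005,0,0,0,0,0.7],[0,0.005,0,0,0,0,0.7],[0,0.005,0,0,0,0,0.7],[0,0.005,0.06,0,0,0,0.7],[0,0.005,0.15,0,0,0,0.7],[0,0.005,0.25,0,0,0,0.3],[0,0.005,0.3,0,0,0,0.2],[0,0.005,0.3,0,0,0,0.2]],
])

```text
clock: 5.35
eef_pos: [568.6, -24.2, 202.5]
eef_rot: [3.141, -0.006, -0.001]
wrist_force: [0.5, -0.4, -0.2]
finger_gap: 48.8
finger_force: 0.0
```

Run:
```python
from h import *
c=snap("wrist"); save(c,"w2"); P=cloud(c); Q=P.reshape(-1,3)
g=c["frame"].max(2).reshape(-1)
m=(Q[:,2]>70)&(Q[:,2]<80)&(abs(Q[:,0]-567)<18)&(abs(Q[:,1]+22)<18);print("knob",m.sum(),Q[m].mean(0))
m=(Q[:,2]>72)&(Q[:,2]<80)&(np.hypot(Q[:,0]-606,Q[:,1]+70)<18);print("axle",m.sum(),cv2.minEnclosingCircle(Q[m,:2].astype(np.float32)))
m=(Q[:,2]>28)&(Q[:,2]<32)&(np.hypot(Q[:,0]-606,Q[:,1]+69)<50);print("fl",m.sum(),cv2.minEnclosingCircle(Q[m,:2].astype(np.float32)))
m=(Q[:,2]>41)&(Q[:,2]<44)&(np.hypot(Q[:,0]-606,Q[:,1]+69)<26);print("bearing",m.sum(),cv2.minEnclosingCircle(Q[m,:2].astype(np.float32)))
m=(Q[:,2]>42)&(Q[:,2]<50)&(np.hypot(Q[:,0]-659,Q[:,1]+21)<10);print("hinge",m.sum(),Q[m].mean(0))
print(manip.read_state()["eef_pos"])
```

```text
knob 144 [567.47473411 -21.31187439  74.92102037]
axle 365 ((606.6487426757812, -67.78070831298828), 11.218867301940918)
fl 3366 ((606.143310546875, -68.16748046875), 45.413875579833984)
bearing 597 ((606.525390625, -67.75989532470703), 23.696699142456055)
hinge 74 [658.3238404  -21.18120507  43.41721219]
[567.74037245 -24.04183687 199.77263418]
```

View pics/w2.png

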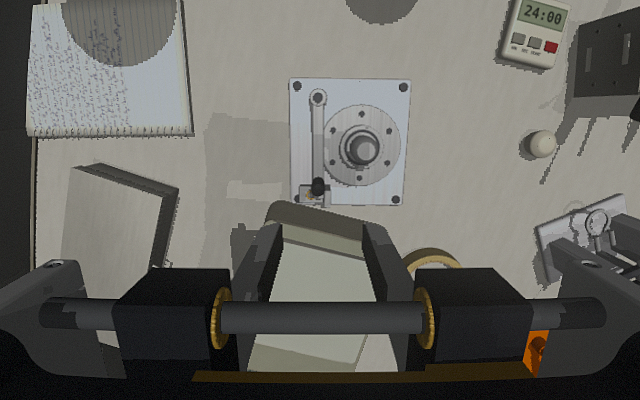

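The wrist view shows the bar lying straight down from the hinge (318,97) to the knob (318,185), so the keeper is shut in its catch. The axle is at (364,150), which is about (606.5,-68). Next, the pliers.

Emit:
servo_tool([
  [[-0.234,-0.744,0.06,0,0,0.126,0],[-0.234,-0.744,0.06,0,0,0.126,0],[-0.234,-0.744,0.06,0,0,0.126,0],[-0.234,-0.744,0.06,0,0,0.126,0],[-0.234,-0.744,0.06,0,0,0.126,0],[-0.234,-0.744,0.06,0,0,0.126,0],[-0.234,-0.744,0.06,0,0,0.126,0],[-0.234,-0.744,0.06,0,0,0.126,0],[-0.234,-0.744,0.06,0,0,0.126,0],[-0.234,-0.744,0.06,0,0,0.126,0]],
])

```text
clock: 6.4
eef_pos: [449.4, -396.1, 226.5]
eef_rot: [-3.139, 0.001, 0.393]
wrist_force: [0.3, 1.0, 0.4]
finger_gap: 94.1
finger_force: 0.0
```

Run:
```python
from h import *
c=snap("wrist"); save(c,"w3"); P=cloud(c); Q=P.reshape(-1,3)
def reg(lo,hi): return Q[(Q[:,2]>lo)&(Q[:,2]<hi)&(abs(Q[:,0]-480)<65)&(abs(Q[:,1]+384)<65)]
for lo,hi in((178,186),(150,186),(99,107),(92,107),(30,38)):
    q=reg(lo,hi)
    if len(q)>3: print(lo,hi,len(q),q.mean(0).round(1),cv2.minAreaRect(q[:,:2].astype(np.float32)))
print(manip.read_state()["eef_pos"],manip.read_state()["eef_rot"])
```

```text
178 186 191 [ 481.5 -384.1  178.5] ((480.7492980957031, -382.68182373046875), (22.450565338134766, 61.43272018432617), 22.527366638183594)
150 186 1018 [ 481.3 -381.7  170.5] ((480.89276123046875, -382.51220703125), (23.805049896240234, 62.59532165527344), 22.547443389892578)
99 107 2042 [ 483.4 -381.2  102. ] ((480.59625244140625, -381.7947692871094), (40.483787536621094, 105.27559661865234), 22.636676788330078)
92 107 2571 [ 483.5 -380.7  100.5] ((480.81768798828125, -381.84661865234375), (41.01578903198242, 105.55321502685547), 22.611862182617188)
30 38 282 [ 515.2 -367.7   33.9] ((510.4584045410156, -367.47540283203125), (39.98847961425781, 97.07281494140625), 30.927995681762695)
[ 450.03118178 -395.19515951  226.91098795] [-3.13925296e+00  7.73464189e-04  3.94825471e-01]
```

View pics/w3.png

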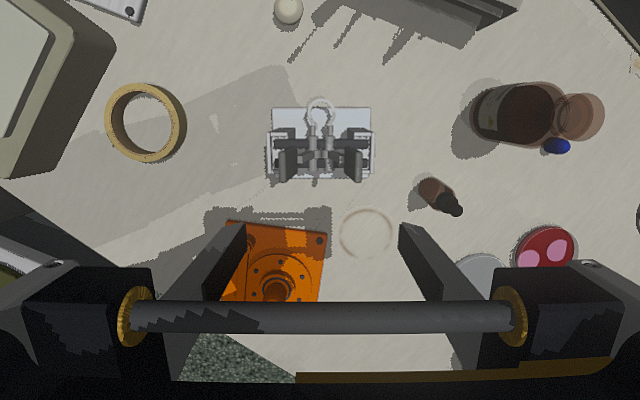

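The pliers sit in the rack at (320,160). The pads are at (290,165) and (352,165) and the ring is at (320,110). Handles measure (480.8,-382.6), yaw 0.394, consistent with the rack. Descending to grip.

Emit:
servo_tool([
  [[0.062,0.026,0,0,0,0,0],[0.062,0.026,-0.07,0,0,0,0],[0.062,0.026,-0.13,0,0,0,0],[0.062,0.026,-0.17,0,0,0,0],[0.062,0.026,-0.17,0,0,0,0],[0.062,0.026,-0.17,0,0,0,0.3],[0.062,0.026,-0.17,0,0,0,0.5],[0.062,0.026,-0.17,0,0,0,1],[0.062,0.026,-0.17,0,0,0,1],[0.062,0.026,-0.17,0,0,0,1]],
], newtons=25)

```text
clock: 7.45
eef_pos: [481.4, -382.8, 144.3]
eef_rot: [3.141, -0.001, 0.395]
wrist_force: [-1.5, 3.6, 7.0]
finger_gap: 57.4
finger_force: 4.6
```

Emit:
servo_tool([
  [[0,0,0,0,0,0,1],[0,0,0,0,0,0,1],[0,0,0,0,0,0,1]],
])

```text
clock: 7.75
eef_pos: [481.6, -382.7, 145.1]
eef_rot: [3.141, -0.001, 0.395]
wrist_force: [-2.6, 5.0, 11.2]
finger_gap: 36.8
finger_force: 25.0
```

Emit:
servo_tool([
  [[0,0,0.01,0,0,0,1],[0,0,0.03,0,0,0,1],[0,0,0.06,0,0,0,1],[0,0,0.1,0,0,0,1],[0,0,0.15,0,0,0,1],[0,0,0.18,0,0,0,1],[0,0,0.2,0,0,0,1],[0,0,0.2,0,0,0,1]],
])

```text
clock: 8.55
eef_pos: [481.5, -383.0, 245.2]
eef_rot: [3.139, -0.001, 0.395]
wrist_force: [0.5, -0.2, -2.0]
finger_gap: 36.6
finger_force: 25.0
```

Run:
```python
from h import *
st=manip.read_state(); print(st["eef_pos"],st["eef_rot"],st["wrist_force"])
c=snap("side"); save(c,"s2",(200,80,440,260),3)
P=cloud(c).reshape(-1,3); 
c=snap("wrist"); save(c,"w4"); Q=cloud(c).reshape(-1,3)
for n,P in(("side",P),("wrist",Q)):
  q=P[(P[:,2]>125)&(P[:,2]<145)&(abs(P[:,0]-512)<45)&(abs(P[:,1]+370)<45)]
  if len(q): print(n,len(q),q.mean(0),q.min(0),q.max(0))
```

```text
[ 481.53186444 -383.00706998  245.20297393] [ 3.13940657e+00 -1.01251527e-03  3.95211889e-01] [ 0.51225384 -0.19306566 -2.03373227]
side 109 [ 506.32169888 -381.42878709  138.77631952] [ 469.3045314  -408.57621053  131.53828771] [ 531.10507032 -354.36846751  144.88920548]
wrist 753 [ 507.26164748 -373.06222568  135.69957872] [ 472.58291686 -405.39979665  128.55391815] [ 532.57739002 -350.84090526  144.67084894]
```

View pics/w4.png

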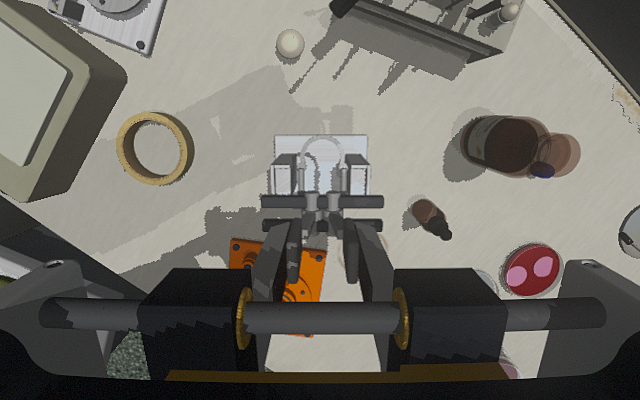

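View pics/s2.png

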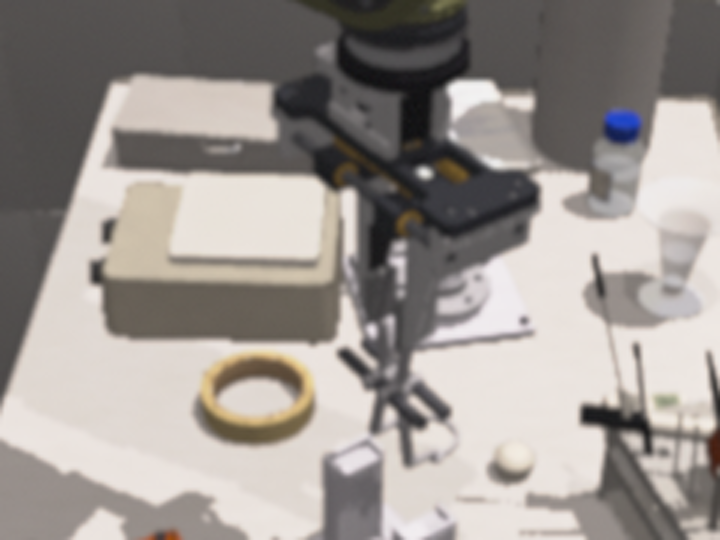

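The pliers came free with the ring spread: ring at (322,160) in the wrist view, cross plate at (322,202), and the posts below empty. The side view shows them hanging upright. I'll fit the ring's plane and centre relative to the tool.

```bash
cat >> h.py <<'E'
def ringpts(c,st,dz,rng=12):
    Q=cloud(c).reshape(-1,3); p=st["eef_pos"]; a=st["eef_rot"][2]
    R=np.array([[np.cos(a),np.sin(a)],[-np.sin(a),np.cos(a)]])
    L=np.c_[(Q[:,:2]-p[:2])@R.T,Q[:,2]-p[2]]
    m=(L[:,0]>10)&(L[:,0]<62)&(abs(L[:,1])<32)&(abs(L[:,2]-dz)<rng); return L[m]
E
python3 - <<'E'
from h import *
from scipy.optimize import least_squares
st=manip.read_state(); c=load("wrist")
L=ringpts(c,st,-112); print(len(L))
for lo in range(10,60,4):
    m=(L[:,0]>=lo)&(L[:,0]<lo+4)
    if m.sum(): print(lo,m.sum(),"y",L[m,1].min().round(1),L[m,1].max().round(1),"z med",np.median(L[m,2]).round(1),L[m,2].min().round(1),L[m,2].max().round(1))
q=L[(L[:,0]>36)&(abs(L[:,2]+112)<4)]
f=least_squares(lambda x:np.hypot(q[:,0]-x[0],q[:,1]-x[1])-x[2],[33,0,18],loss="soft_l1"); print(len(q),f.x,np.hypot(q[:,0]-f.x[0],q[:,1]-f.x[1]).min(),np.hypot(q[:,0]-f.x[0],q[:,1]-f.x[1]).max())
A=np.c_[q[:,:2],np.ones(len(q))]; print(np.linalg.lstsq(A,q[:,2],rcond=None)[0])
Q=cloud(c)[130:195,285:365];
E
```

```text
633
10 50 y -23.4 21.1 z med -102.4 -104.7 -101.0
14 54 y -23.4 21.1 z med -102.7 -104.6 -100.3
18 67 y -24.2 21.1 z med -102.3 -111.7 -101.0
22 99 y -25.8 22.4 z med -110.2 -113.3 -100.5
26 53 y -23.8 20.4 z med -110.4 -114.1 -109.3
30 34 y -21.8 19.3 z med -110.5 -111.9 -109.3
34 35 y -21.7 19.3 z med -110.6 -111.9 -108.7
38 46 y -21.5 18.3 z med -110.6 -111.8 -108.8
42 44 y -19.7 16.4 z med -110.4 -111.9 -109.2
46 67 y -16.8 13.7 z med -110.6 -113.8 -108.6
50 84 y -13.1 9.9 z med -110.6 -114.4 -108.7
259 [32.90580886 -1.58046799 18.93202102] 16.541863428512467 20.995575613162085
[-2.70363908e-02 -4.45937803e-03 -1.09366736e+02]
```

Emit:
servo_tool([
  [[0.01,0.03,0,0,0,0,1],[0.028,0.09,0,0,0,0,1],[0.05,0.16,0,0,0,0,1],[0.074,0.24,0,0,0,0,1],[0.1,0.32,0,0,0,0,1],[0.124,0.4,0,0,0,0,1],[0.147,0.475,0,0,0,0,1],[0.167,0.54,0,0,0,0,1],[0.182,0.587,0,0,0,0,1],[0.188,0.607,0,0,0,0,1]],
])

```text
clock: 9.65
eef_pos: [575.3, -76.4, 242.7]
eef_rot: [-3.141, 0.001, 0.398]
wrist_force: [0.4, 0.0, -2.8]
finger_gap: 36.9
finger_force: 25.0
```

Emit:
servo_tool([
  [[0,0,-0.02,0,0,0,1],[0,0,-0.05,0,0,0,1],[0,0,-0.07,0,0,0,1],[0,0,-0.07,0,0,0,1],[0,0,-0.07,0,0,0,1]],
])

```text
clock: 10.15
eef_pos: [575.1, -79.8, 208.5]
eef_rot: [-3.142, 0.0, 0.394]
wrist_force: [-0.4, 0.8, -2.6]
finger_gap: 37.2
finger_force: 25.0
```

Run:
```python
from h import *
from scipy.optimize import least_squares
st=manip.read_state(); print(st["eef_pos"],st["eef_rot"],st["wrist_force"],st["finger_gap"])
c=snap("wrist"); save(c,"w5",(220,90,420,240),4)
L=ringpts(c,st,-112,5); q=L[(L[:,0]>34)]
fit=lambda q,r:least_squares(lambda x:np.hypot(q[:,0]-x[0],q[:,1]-x[1])-r,[33,0],loss="soft_l1").x
print("ring local",len(q),fit(q,18.9),np.median(q[:,2]))
L=ringpts(c,st,-133,12);q=L[(np.hypot(L[:,0]-33,L[:,1])<15)]; q=q[abs(q[:,2]-(76-st["eef_pos"][2]))<3]
print("axle top local",len(q),q.mean(0),cv2.minEnclosingCircle(q[:,:2].astype(np.float32)))
p=np.array(proj(c,[606.5,-68.2,76])); print(p)
```

```text
[575.1455571  -79.81889106 208.49782584] [-3.14151848e+00  1.73440982e-04  3.94437840e-01] [-0.41902687  0.7596108  -2.58818047] 37.189560759604035
ring local 274 [32.78923695 -1.28863852] -111.45664430016967
axle top local 328 [  33.54606766   -1.53255489 -133.41639398] ((33.20253372192383, -1.7007888555526733), 10.889092445373535)
[322.44303405 152.95190256]
```

View pics/w5.png

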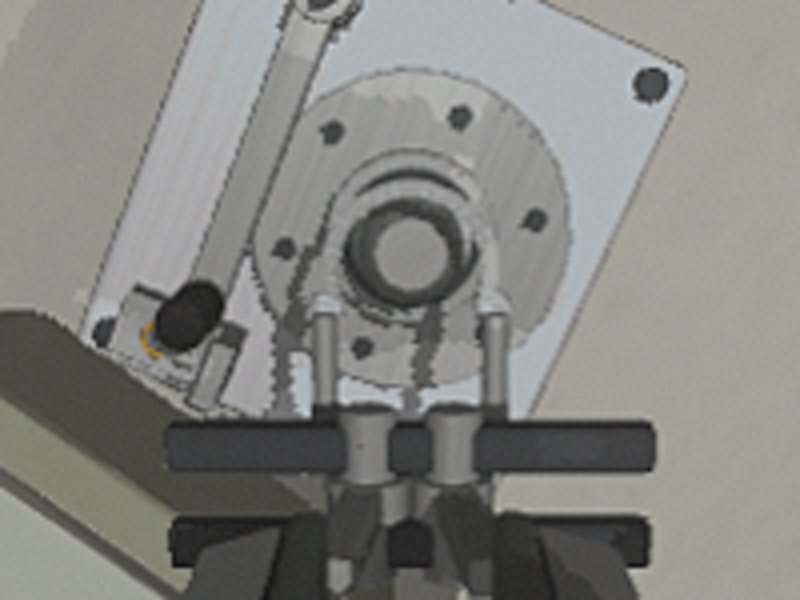

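Close-up: the ring (centre about (412,255) in the crop) surrounds the axle top at (412,255). They agree within 0.5 mm. Lowering slowly.

Emit:
servo_tool([
  [[0.001,0,-0.01,0,0,0,1],[0.001,0,-0.02,0,0,0,1],[0.001,0,-0.03,0,0,0,1],[0.001,0,-0.038,0,0,0,1],[0.001,0,-0.046,0,0,0,1],[0.001,0,-0.053,0,0,0,1],[0.001,0,-0.06,0,0,0,1],[0.001,0,-0.06,0,0,0,1]],
])

```text
clock: 11.0
eef_pos: [575.6, -79.2, 177.9]
eef_rot: [-3.141, 0.001, 0.395]
wrist_force: [0.4, 0.3, -3.3]
finger_gap: 36.9
finger_force: 25.0
```

Run:
```python
from h import *
from scipy.optimize import least_squares
st=manip.read_state(); print(st["eef_pos"],st["wrist_force"],st["moment"],st["finger_gap"])
c=snap("wrist"); save(c,"w6",(220,90,420,240),4)
L=ringpts(c,st,-110.5,5);r=np.hypot(L[:,0]-33,L[:,1]+1.4); q=L[(L[:,0]>34)&(r>16)]
fit=lambda q,r:least_squares(lambda x:np.hypot(q[:,0]-x[0],q[:,1]-x[1])-r,[33,0],loss="soft_l1").x
print("ring local",len(q),fit(q,18.9),np.median(q[:,2]))
zl=76-st["eef_pos"][2]
L=ringpts(c,st,zl,3);q=L[(np.hypot(L[:,0]-33,L[:,1])<12)]
print("axle top local",len(q),q.mean(0),cv2.minEnclosingCircle(q[:,:2].astype(np.float32)))
```

```text
[575.59244708 -79.2003941  177.93695167] [ 0.36793329  0.26171777 -3.34427842] [-0.00193524  0.0467142   0.05644228] 36.90406674309469
ring local 272 [32.74250932 -1.22570579] -111.52324976990045
axle top local 394 [  32.81055275   -1.79957169 -102.8270181 ] ((32.63526153564453, -1.8807557821273804), 10.743415832519531)
```

Emit:
servo_tool([
  [[0,-0.001,-0.005,0,0,0,1],[0,-0.001,-0.011,0,0,0,1],[0,-0.001,-0.017,0,0,0,1],[0,-0.001,-0.023,0,0,0,1],[0,-0.001,-0.029,0,0,0,1],[0,-0.001,-0.035,0,0,0,1],[0,-0.001,-0.035,0,0,0,1]],
])

```text
clock: 11.75
eef_pos: [575.6, -79.7, 160.4]
eef_rot: [-3.141, 0.001, 0.395]
wrist_force: [0.1, 0.3, -3.3]
finger_gap: 36.9
finger_force: 25.0
```

Emit:
servo_tool([
  [[0,0,-0.002,0,0,0,1],[0,0,-0.004,0,0,0,1],[0,0,-0.004,0,0,0,1],[0,0,-0.004,0,0,0,1]],
])

```text
clock: 12.15
eef_pos: [575.8, -79.7, 159.0]
eef_rot: [3.142, -0.0, 0.395]
wrist_force: [0.2, -0.1, -1.8]
finger_gap: 36.7
finger_force: 25.0
```

Emit:
servo_tool([
  [[0,0,-0.002,0,0,0,1],[0,0,-0.002,0,0,0,1],[0,0,-0.002,0,0,0,1]],
])

```text
clock: 12.45
eef_pos: [575.8, -79.7, 158.0]
eef_rot: [-3.142, 0.0, 0.395]
wrist_force: [0.3, -0.9, -1.9]
finger_gap: 36.9
finger_force: 25.0
```

Emit:
servo_tool([
  [[0,0,-0.002,0,0,0,1],[0,0,-0.002,0,0,0,1],[0,0,-0.002,0,0,0,1]],
])

```text
clock: 12.75
eef_pos: [575.8, -79.7, 156.9]
eef_rot: [-3.142, 0.0, 0.395]
wrist_force: [0.6, 0.4, -2.1]
finger_gap: 36.8
finger_force: 25.0
```

Emit:
servo_tool([
  [[0,0,-0.002,0,0,0,1],[0,0,-0.002,0,0,0,1],[0,0,-0.002,0,0,0,1]],
])

```text
clock: 13.05
eef_pos: [575.8, -79.7, 155.9]
eef_rot: [-3.142, 0.0, 0.395]
wrist_force: [-0.3, 0.6, -2.1]
finger_gap: 36.8
finger_force: 25.0
```

Run:
```python
from h import *
from scipy.optimize import least_squares
st=manip.read_state(); print(st["eef_pos"],st["wrist_force"],st["moment"])
c=snap("wrist"); save(c,"w7",(245,100,395,212),5)
L=ringpts(c,st,-111.5,4);r=np.hypot(L[:,0]-33,L[:,1]+1.4); q=L[(L[:,0]>34)&(r>16.5)&(r<20)]
print("ring top z",len(q),np.median(q[:,2])+st["eef_pos"][2])
Q=cloud(c).reshape(-1,3); r=np.hypot(Q[:,0]-606.5,Q[:,1]+68.3)
m=(r>21.5)&(r<23.5)&(Q[:,0]>606)&(Q[:,2]>36)&(Q[:,2]<50); print("bearing z",m.sum(),np.median(Q[m,2]))
```

```text
[575.76402839 -79.72003945 155.9433164 ] [-0.30144828  0.63941613 -2.10810189] [-0.03520474  0.03666147 -0.03945918]
ring top z 223 44.43857457430164
bearing z 172 41.28312573754377
```

Emit:
servo_tool([
  [[0,0,-0.001,0,0,0,1],[0,0,-0.001,0,0,0,1],[0,0,-0.001,0,0,0,1]],
])

```text
clock: 13.4
eef_pos: [575.8, -79.8, 155.7]
eef_rot: [3.141, -0.0, 0.395]
wrist_force: [-0.8, -0.2, 1.6]
finger_gap: 37.1
finger_force: 25.0
```

Emit:
servo_tool([
  [[0,0,-0.001,0,0,0,1],[0,0,-0.001,0,0,0,1],[0,0,-0.001,0,0,0,1]],
])

```text
clock: 13.7
eef_pos: [575.9, -79.8, 155.6]
eef_rot: [3.141, -0.001, 0.395]
wrist_force: [-3.1, 0.2, 6.1]
finger_gap: 37.0
finger_force: 25.0
```

The ring is on the bearing: about 8 N, with z no longer dropping. I'll ease off slightly and check.

Emit:
servo_tool([
  [[0,0,0.0008,0,0,0,1],[0,0,0.0008,0,0,0,1],[0,0,0.0008,0,0,0,1],[0,0,0.0008,0,0,0,1]],
])

```text
clock: 14.1
eef_pos: [575.8, -79.8, 155.7]
eef_rot: [3.141, -0.0, 0.395]
wrist_force: [-2.8, 0.5, 6.2]
finger_gap: 37.2
finger_force: 25.0
```

Run:
```python
from h import *
st=manip.read_state(); print(st["eef_pos"],st["wrist_force"],st["moment"])
c=snap("wrist"); save(c,"w8",(245,90,395,202),5)
L=ringpts(c,st,-111.5,4);r=np.hypot(L[:,0]-33,L[:,1]+1.4); q=L[(L[:,0]>25)&(r>16.5)&(r<20)]
print("ring top z",len(q),np.median(q[:,2])+st["eef_pos"][2],np.linalg.lstsq(np.c_[q[:,:2],np.ones(len(q))],q[:,2],rcond=None)[0])
Q=cloud(c).reshape(-1,3); r=np.hypot(Q[:,0]-606.5,Q[:,1]+68.3)
m=(r>21.5)&(r<23.5)&(Q[:,0]>606)&(Q[:,2]>36)&(Q[:,2]<50); print("bearing z",m.sum(),np.median(Q[m,2]))
m=(abs(Q[:,0]-567.5)<18)&(abs(Q[:,1]+21)<18)&(Q[:,2]>70)&(Q[:,2]<80); print("knob",m.sum(),Q[m].mean(0))
```

```text
[575.8423887  -79.81126722 155.6653103 ] [-2.84471889  0.47726873  6.16706479] [-0.08995475  0.61668613 -0.01571872]
ring top z 297 44.2854500963511 [ 1.85059478e-02 -7.87919854e-03 -1.12300706e+02]
bearing z 173 41.321309667402545
knob 215 [567.64377983 -21.17667499  74.70520264]
```

View pics/w8.png

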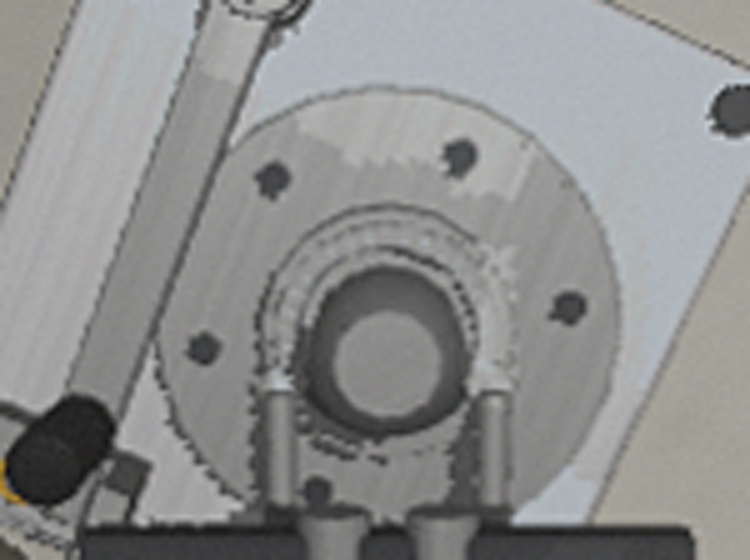

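The ring lies flat on the bearing around the axle base, crop (388,330), its top 3.0 mm above the bearing face as it should be. It is level, the keeper is still shut with the knob at (60,450), and the contact force is light. Handing in.

```bash
python3 -c "
from cell import manip
print(manip.sign_off())"
```

```text
the job is handed in; nothing more can be done
None
```

The job is handed in at about 14 s of the allowed 58 s: the keeper is shut in its catch, and the spread ring lies level on the bearing around the groove, with the pliers still held squeezed; no pass/fail verdict came back.

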